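# Mount and lock the flask-holder frame on the orbital shaker

## Task

Pick up the aluminium flask-holder frame by its yellow grip, feel for the two brass pins of the orbital shaker and ease it gently down over both without forcing it; keep hold of it until it lies fully down and flat on the shaker platform. Then swing the red locking lever over the frame's edge as far as it goes and let go. Leave the other things on the bench undisturbed.

Things in the scene. Friction and masses are not known exactly. Their poses are not given: they have to be found in the camera images.
- frame: Loose flask-holder frame: aluminium plate 150 (x) x 220 (y) x 8 (z) mm, about 0.45 kg, with two round holes, two long windows (x 24 to 60 mm either side, y -60 to 60) and a yellow grip on its middle. Origin: centre of the plate's underside; z up. Starts flat on a green mat (240 x 300 mm, 4 mm thick). Either way round (half a turn) is right on the shaker.
- grip (a point): Middle of the frame's solid yellow upright grip, 38 mm above the plate's underside. The grip is 12 mm thick (frame x), 70 mm long (frame y) and reaches from 8 to 54 mm above the plate's underside. Moves with the frame.
- hole_a (a point): Centre, at the underside, of the frame's hole at y = +90 mm, x = 0; the other is at y = -90 mm. Both are round through holes 18 mm in diameter. Moves with the frame.
- shaker: Orbital shaker fixed to the bench: white housing 240 (x) x 300 (y) x 88 mm with a dark platform on top. Origin: centre of the underside, on the bench; z up; -x is the side of display, knob and lever. This is the housing's pose: the platform (with pins and lever) has stopped anywhere on its orbit, up to 5.5 mm off in x and up to 5.5 mm in y, unmeasured. It is braked and does not give or turn.
- platform_mid (a point): Where the platform's centre would be if not off by the orbit (up to 5.5 mm in x and in y): fixed to the housing, at the height of the platform's flat top, 110 mm above the bench. Platform 220 (x) x 280 (y) mm. When seated the frame's underside rests on it. Until it is fully down, frame and shaker must not press on each other with more than 30 N.
- pin_a (a point): Where the tip of the brass pin at y = +90 mm, x = 0 would be without the orbit offset (fixed to the housing); the other is at y = -90 mm. Pins are 16 mm in diameter up to 16 mm above the platform, then taper to a flat tip 14 mm in diameter at 20 mm. A frame lowered out of line rests on the flat tips, on which it can be slid about until it drops.
- lever_pivot (a point): Where the red lever's upright pivot would be without the orbit offset (x = -95, y = +40 mm from the platform's centre; fixed to the housing), at the bar's underside, 120.5 mm above the bench, 2.5 mm above a seated plate's top. On a frame not fully down the lever strikes the plate's edge.
- lever (a joint): Red locking lever: bar 12 mm wide, 55 mm long, 6 mm thick; on it, 48 mm from the pivot, an upright round knob 14 mm in diameter, top at 161.5 mm above the bench. Rad: 0 = bar along the shaker's +y, grows clockwise seen from above, 1.57 = along its +x over the plate's edge, stop at 1.6. Starts at -0.3 to 0. Light friction (about 3 N at the knob); stays where left.
- flask_a: Clear cell-culture flask lying flat, 110 x 75 x 34 mm with a blue cap; origin at the centre of its underside, x towards the cap. Bystander.
- flask_b: Second clear culture flask, same as the first (110 x 75 x 34 mm, blue cap). Bystander.
- media: Amber medium bottle with orange cap, 64 mm across, 150 mm tall, upright; origin at the centre of its underside. Bystander.
- tipbox: Open blue pipette-tip box, 85 x 120 x 55 mm; origin at the centre of its underside. Bystander.
- jar: Small clear jar with red cap, 34 mm across, 42 mm tall, on the green mat beside the frame; origin at the centre of its underside. Bystander.
- vial: Small glass vial with white cap, 26 mm across, 45 mm tall, on the green mat beside the frame; origin at the centre of its underside. Bystander.

How it is judged:
On the way, in this order (a step that is already met when the one before it is completed fails the run):
1. the frame has been lifted off its mat (height (world z) of frame above 0.05 m), for 0.2 s.
2. the frame lies flat and fully down on the platform over both pins, the lever still open (z of frame in the frame of shaker between 0.106 and 0.1125 m and x of frame in the frame of shaker between -0.009 and 0.009 m and y of frame in the frame of shaker between -0.009 and 0.009 m and angle between the y axis of frame and the y axis of shaker, either way round below 0.06 rad and angle between frame's own z axis and vertical below 0.025 rad and value of joint lever below 0.6 rad), for 0.2 s.
At the end, for the whole second after the job is handed in: The frame lies at rest over both pins, flat (within 0.025 rad) on the platform (underside within 2.5 mm of its top), within 9 mm of the shaker's centre in x and y and within 0.06 rad of its direction (either way round), and the lever is turned to at least 1.4 rad and at rest (z of frame in the frame of shaker between 0.106 and 0.1125 m and x of frame in the frame of shaker between -0.009 and 0.009 m and y of frame in the frame of shaker between -0.009 and 0.009 m and angle between the y axis of frame and the y axis of shaker, either way round below 0.06 rad and angle between frame's own z axis and vertical below 0.025 rad and value of joint lever above 1.4 rad and linear speed of frame below 0.02 m/s and velocity of joint lever below 0.05 rad/s); the robot touches nothing.
It fails at once if frame and shaker pressed on each other with more than 30 N before the frame was fully down (contact force between frame and shaker above 30 N and z of frame in the frame of shaker above 0.113 m).
It fails at once if the frame was let go over the shaker before it was fully down (z of frame in the frame of shaker above 0.115 m and horizontal distance between frame and shaker below 0.15 m and contact force between the fingers and frame below 0.05 N).
It fails at once if a bystander was moved more than 25 mm (distance of any of flask_a, flask_b, media, tipbox, jar, vial from where it was at the start of the episode above 0.025 m).
It also fails if it takes over 72 s, if anything falls off the work surface, if the arm or the gripper's body presses on something with over 40 N, if the wrist force passes 120 N, or if a joint passes its speed limit or range.

## Robot

A 6-joint arm with a two-finger parallel gripper is mounted at the origin on the work surface. World frame = base frame: x ahead of the robot, y to its left, z up, the work surface at z = 0. Lengths are in m, angles in rad, forces in N, time in s.
With the tool pointing down it reaches from about 0.35 to 0.85 m from the base axis. Payload 8.1 kg.
Tool frame: the origin (TCP) lies at the centre of the arm's flange, where the gripper is bolted on; the fingertips stand 186 mm ahead of it and the grasp point (between the pads) lies 167 mm ahead of it; z points along the fingers, y is the line along which they close (so a half turn about z gives the same grasp; the last joint's range is limited). The gripper opens to 93 mm and grips with 3 to 60 N. Pads are 15 mm wide; open, the fingers measure 128 mm over their backs; the gripper's body (75 mm by 188 mm) begins 65 mm behind the grasp point.
Start: joints at [1.041, 0.13, 1.488, -0, 1.523, -0.085], TCP at [0.258, 0.542, 0.405] pointing down, gripper open.
Joint ranges: [-2.96, 2.96], [-0.89, 2.26], [0.02, 2.5], [-1.34, 4.48], [0, 2.73], [-2.66, 2.66]. Speed limits (rad/s): [2.39, 2.39, 2.79, 3.14, 3.14, 3.14].

## Interface

Orientations are given as a rotation vector (axis times angle).
In Python, from plant import read_state, read_camera, camera_params, robot gives the robot as it stands.
- The arm moves only by the tool carry_out, never from a script. Its argument "targets" is a list of rows, each an object of numbers: "hand": the opening in per cent of the stroke, from 0 (shut) to 100 (fully open); "x", "y", "z": the shift along the tool's x, y, z in m; "ax", "ay", "az": the turn, a rotation vector about the tool's x, y, z in rad. In form: [{"hand": .., "x": .., "y": .., "z": .., "ax": .., "ay": .., "az": ..}, ...]. A call has 1 to 8 rows; each row is the pose to reach, as a shift and turn from the pose commanded when the call began, along the tool's axes at that moment; what a row does not reach only later rows make up. A row lasts 1/8 s, in which the tool goes at most 62.5 mm and 10.7 degrees, less where a joint would pass 70% of its speed; a pose out of reach is approached as far as the arm can. A call with a gripper value outside its range is refused whole. The fingers move at their own pace and stop on an object; "newtons" is the grip in N (left out, the last holds). Time passes only in rows, so rows that repeat a pose let the fingers close. It gives the time, the measured TCP pose, the force, the opening and the grip force at its end, in the units of the state.
- read_state(): the state, without advancing time (a new reading comes with each control period).
- read_camera(name): name is "side" or "top" or "wrist"; returns (picture, depth): 420x560x3 uint8, blue, green, red; 420x560 float32, m along the optical axis (not along the pixel's ray), 0 where there is no reading.
- camera_params(name): a dict with "fx", "fy", "cx", "cy" (pixels), "k1" (the pictures are not rectified: a ray, as slopes to the right and down, at radius r is drawn at 1 + k1 r^2 times it, then the intrinsics apply), "position" and "rotation" of the camera in the world. Camera axes: x right, y up, looking along -z (the intrinsics and any distortion apply to the point x, -y, -z); pixel columns grow to the right and rows downward; lengths in m; the calibration is good to about 2 mm. A picture is of the moment at which its call begins: read the wrist's pose just before it. camera_params takes no time and is no camera call; for the wrist camera it gives the pose at the moment of the call.
- robot.close_job(): hands the job in; it is judged then, once.
The state is a dict: "t": time; "q": joint angles; "dq": joint speeds; "joint_torque": joint torques, N m; "tool_pos": TCP position; "orientation": TCP orientation; "force": force on the tool from outside, world axes, zero at the start; "wrist_torque": the same for the moment, N m; "opening": finger opening in m; "gripper_force": force on a finger pad.
Only numpy, scipy, OpenCV 4.12 (cv2) and the standard library are available. Lean on these libraries where they do the work, as an engineer would, in place of code of your own. Each camera call takes 0.05 s, during which the arm holds its last target. There are 200 camera calls.

## Working session

There is one attempt and no reset: what is moved stays moved. The work goes in short steps, Python scripts to look and compute and a tool call to move; the robot and the scene stay as the last step left them, time stands still between calls to the robot, and variables do not carry over. Pictures are saved under pics/ and viewed, at most 10 in all, crops included, and the job is handed in when it is done.

Besides the shell and the picture viewer there is one more tool, called by a JSON object that holds its "method" and its "body", one argument or row to a line. carry_out: Moves the arm, as the interface text tells. Its arguments: {"type":"object","properties":{"targets":{"type":"array","items":{"type":"object","properties":{"hand":{"type":"number"},"x":{"type":"number"},"y":{"type":"number"},"z":{"type":"number"},"ax":{"type":"number"},"ay":{"type":"number"},"az":{"type":"number"}}}},"newtons":{"type":"number"}},"required":["targets"]}

```bash
mkdir -p pics; ls; python3 - <<'E'
from plant import *
import cv2,numpy as np
s=read_state();print({k:np.round(v,4) for k,v in s.items()})
for n in("top","side"):
    p,d=read_camera(n);cv2.imwrite(f"pics/{n}.png",p);np.save(f"pics/{n}.npy",d);c=camera_params(n);print(n,c)
E
```

```text
pics
{'t': np.float64(0.0), 'q': array([ 1.0406,  0.1311,  1.4893, -0.    ,  1.523 , -0.0854]), 'dq': array([ 0.001 , -0.0014, -0.001 , -0.0007, -0.0015,  0.0005]), 'joint_torque': array([ 4.00000e-04, -5.59839e+01, -4.91763e+01,  7.70000e-02,
        3.52000e-02, -1.00000e-04]), 'tool_pos': array([0.2581, 0.5414, 0.4037]), 'orientation': array([-6.9290e-01, -3.0637e+00,  2.6000e-03]), 'force': array([-0.2842,  0.277 ,  0.0004]), 'wrist_torque': array([0.0241, 0.0228, 0.0217]), 'gripper_force': np.float64(0.0), 'opening': np.float64(0.0929)}
top {'fx': 484.22447570215184, 'fy': 484.22447570215184, 'cx': 275.5095989380914, 'cy': 208.9047560950055, 'k1': -0.08750729924283272, 'position': array([ 0.26387224, -0.02674954,  1.7092106 ]), 'rotation': array([ 0.15469694, -0.13150776, -1.55559786])}
side {'fx': 442.91190722546776, 'fy': 442.91190722546776, 'cx': 277.46692838456346, 'cy': 208.51401165830646, 'k1': -0.007401170293088354, 'position': array([ 0.35341494, -0.86145362,  0.98439901]), 'rotation': array([ 0.77953727, -0.11128896, -0.22492983])}
```

View pics/top.png

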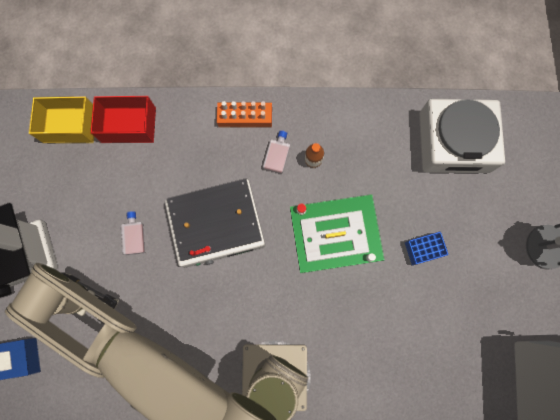

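View pics/side.png

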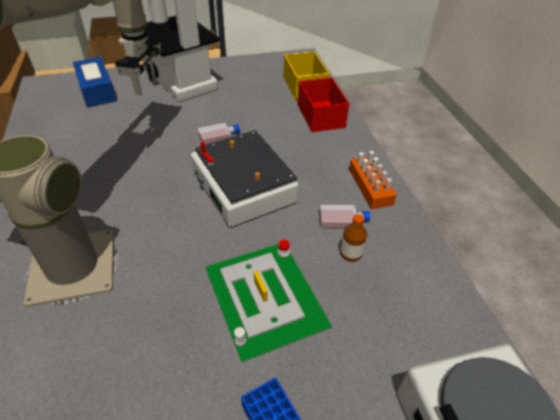

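The top view shows the shaker at about (213,222), with its brass pins at about (186,225) and (239,211) and the red lever at about (200,251). The frame is on the green mat at about (335,236) with its yellow grip. The jar (301,209) and vial (371,257) sit beside it. The side view agrees with this.

```bash
cat > h.py <<'E'
import cv2,numpy as np
from plant import *
from scipy.spatial.transform import Rotation as R
def cast(c,uv,z):
    K=np.array([[c["fx"],0,c["cx"]],[0,c["fy"],c["cy"]],[0,0,1.]])
    n=cv2.undistortPoints(np.float64(uv).reshape(-1,1,2),K,np.array([c["k1"],0,0,0]))[:,0]
    d=R.from_rotvec(c["rotation"]).apply(np.c_[n[:,0],-n[:,1],-np.ones(len(n))])
    p=np.array(c["position"]);return p+d*((z-p[2])/d[:,2])[:,None]
def hsv(p,lo,hi):return cv2.inRange(cv2.cvtColor(p,cv2.COLOR_BGR2HSV),np.array(lo),np.array(hi))
def blobs(m,amin=5,amax=1e6):
    n,l,s,c=cv2.connectedComponentsWithStats(m)
    return [(int(s[i,4]),c[i],(l==i)) for i in range(1,n) if amin<=s[i,4]<=amax]
def look(n):
    c=camera_params(n);p,d=read_camera(n);return c,p,d
def tool_delta(P,yaw_of_y=None):
    """shift in tool axes to move TCP to P; turn az to align tool y with a world heading (mod pi)"""
    s=read_state();r=R.from_rotvec(s["orientation"]);dx=r.inv().apply(np.array(P)-s["tool_pos"])
    ty=r.as_matrix()[:,1];tx=r.as_matrix()[:,0];az=None
    if yaw_of_y is not None:
        a=np.arctan2(ty[1],ty[0]);az=-((yaw_of_y-a+np.pi/2)%np.pi-np.pi/2)
    return dx,az
E
python3 - <<'E'
from h import *
c=camera_params("top");p=cv2.imread("pics/top.png");np.set_printoptions(precision=4,suppress=True)
roi=np.zeros(p.shape[:2],np.uint8);roi[190:280,155:390]=255
def show(name,lo,hi,z,amin=5):
    for a,ct,l in blobs(hsv(p,lo,hi)&roi,amin):
        print(name,a,ct,cast(c,[ct],z)[0])
show("yellow",(22,120,120),(35,255,255),.058)
show("orange",(8,120,90),(21,255,255),.130)
show("red",(0,150,90),(5,255,255),.125)
show("green",(50,120,50),(75,255,255),.004,15)
for nm,m,z in(("plate",hsv(p,(0,0,170),(180,60,255))&roi,.012),("dark",hsv(p,(0,0,0),(180,90,75))&roi,.11)):
    for a,ct,l in blobs(m,300):
        h=cv2.convexHull(np.argwhere(l)[:,::-1].astype(np.float32));b=cv2.boxPoints(cv2.minAreaRect(h))
        w=cast(c,b,z);print(nm,a,ct,w[:,:2].round(4).tolist(),w.mean(0),np.linalg.norm(w[1]-w[0]),np.linalg.norm(w[2]-w[1]))
E
```

```text
yellow 73 [334.9589 234.3425] [ 0.4816 -0.2057  0.058 ]
orange 20 [238.75 211.25] [0.5462 0.1203 0.13  ]
orange 20 [186.25 224.75] [0.4991 0.2937 0.13  ]
red 56 [301.    207.625] [ 0.5613 -0.0863  0.125 ]
red 89 [199.573  250.7303] [0.4139 0.2468 0.125 ]
green 2399 [338.1326 230.9108] [ 0.5011 -0.2229  0.004 ]
green 249 [331.9398 223.9237] [ 0.526  -0.2011  0.004 ]
green 256 [335.957  247.2969] [ 0.4426 -0.2146  0.004 ]
plate 535 [227.2168 246.4673] [[0.3916, 0.3521], [0.6454, 0.0926], [0.5177, -0.0271], [0.2701, 0.231]] [0.4562 0.1622 0.012 ] 0.36296047665425596 0.17500855497102447
plate 1884 [334.4007 235.7654] [[0.5405, -0.0881], [0.5783, -0.3086], [0.4268, -0.3296], [0.3903, -0.1123]] [ 0.484  -0.2096  0.012 ] 0.22372415999929632 0.1529089063296925
dark 3858 [209.5233 217.5171] [[0.5897, 0.3712], [0.6602, 0.1051], [0.4548, 0.0502], [0.3862, 0.3102]] [0.5227 0.2092 0.11  ] 0.27527629630665307 0.21264809099479237
```

```bash
python3 - <<'E'
from h import *
np.set_printoptions(precision=4,suppress=True)
print(R.from_rotvec(read_state()["orientation"]).as_matrix())
print(tool_delta([.483,-.207,.36],np.radians(9.7)));print(camera_params("wrist"))
E
```

```text
[[-0.9027  0.4303 -0.0008]
 [ 0.4303  0.9027 -0.0015]
 [ 0.0001 -0.0017 -1.    ]]
(array([-0.5251, -0.5788,  0.0447]), np.float64(0.9567079501967296))
{'fx': 376.0895462384219, 'fy': 376.0895462384219, 'cx': 278.438208173441, 'cy': 210.42689393253872, 'k1': -0.043888305836907775, 'position': array([0.1815, 0.5775, 0.3841]), 'rotation': array([-0.2726, -0.1708,  1.1171])}
```

{"method": "carry_out", "body": {
  "targets": [
    {"hand": 100, "x": -0.0375, "y": -0.0413, "z": 0, "az": 0.068},
    {"hand": 100, "x": -0.075, "y": -0.0826, "z": 0, "az": 0.136},
    {"hand": 100, "x": -0.1125, "y": -0.124, "z": 0, "az": 0.204},
    {"hand": 100, "x": -0.15, "y": -0.1652, "z": 0, "az": 0.272},
    {"hand": 100, "x": -0.1875, "y": -0.2065, "z": 0, "az": 0.34},
    {"hand": 100, "x": -0.225, "y": -0.2478, "z": 0, "az": 0.41},
    {"hand": 100, "x": -0.2625, "y": -0.289, "z": 0, "az": 0.48},
    {"hand": 100, "x": -0.3, "y": -0.33, "z": 0, "az": 0.55}
  ]
}}

```text
schema error: expected keys hand, x, y, z, ax, ay, az
```

```bash
python3 - <<'E'
from h import *
np.set_printoptions(precision=4,suppress=True)
print(read_state()["q"],tool_delta([.483,-.207,.36],np.radians(9.7)))
E
```

```text
[ 1.0406  0.1311  1.4892 -0.      1.523  -0.0854] (array([-0.5251, -0.5788,  0.0447]), np.float64(0.9567079501967296))
```

{"method": "carry_out", "body": {
  "targets": [
    {"hand": 100, "x": -0.0375, "y": -0.0413, "z": 0, "ax": 0, "ay": 0, "az": 0.068},
    {"hand": 100, "x": -0.075, "y": -0.0826, "z": 0, "ax": 0, "ay": 0, "az": 0.136},
    {"hand": 100, "x": -0.1125, "y": -0.124, "z": 0, "ax": 0, "ay": 0, "az": 0.204},
    {"hand": 100, "x": -0.15, "y": -0.1652, "z": 0, "ax": 0, "ay": 0, "az": 0.272},
    {"hand": 100, "x": -0.1875, "y": -0.2065, "z": 0, "ax": 0, "ay": 0, "az": 0.34},
    {"hand": 100, "x": -0.225, "y": -0.2478, "z": 0, "ax": 0, "ay": 0, "az": 0.41},
    {"hand": 100, "x": -0.2625, "y": -0.289, "z": 0, "ax": 0, "ay": 0, "az": 0.48},
    {"hand": 100, "x": -0.3, "y": -0.33, "z": 0, "ax": 0, "ay": 0, "az": 0.55}
  ]
}}

```text
t: 1.1
tool_pos: [0.3869, 0.1129, 0.4045]
orientation: [1.502, 2.759, 0.0]
force: [0.5, 0.1, -0.5]
opening: 0.0927
gripper_force: 0.0
```

```bash
python3 - <<'E'
from h import *
np.set_printoptions(precision=4,suppress=True)
print(read_state()["dq"],tool_delta([.483,-.207,.36],np.radians(9.7)))
E
```

```text
[-1.1084 -0.0705  0.0511  0.0004  0.0165 -0.5397] (array([-0.3208, -0.093 ,  0.0446]), np.float64(0.4046644723946984))
```

{"method": "carry_out", "body": {
  "targets": [
    {"hand": 100, "x": -0.054, "y": -0.0155, "z": 0.007, "ax": 0, "ay": 0, "az": 0.067},
    {"hand": 100, "x": -0.107, "y": -0.031, "z": 0.015, "ax": 0, "ay": 0, "az": 0.135},
    {"hand": 100, "x": -0.16, "y": -0.0465, "z": 0.022, "ax": 0, "ay": 0, "az": 0.202},
    {"hand": 100, "x": -0.214, "y": -0.062, "z": 0.03, "ax": 0, "ay": 0, "az": 0.27},
    {"hand": 100, "x": -0.267, "y": -0.0775, "z": 0.037, "ax": 0, "ay": 0, "az": 0.337},
    {"hand": 100, "x": -0.321, "y": -0.093, "z": 0.045, "ax": 0, "ay": 0, "az": 0.404},
    {"hand": 100, "x": -0.321, "y": -0.093, "z": 0.045, "ax": 0, "ay": 0, "az": 0.404}
  ]
}}

```text
t: 1.98
tool_pos: [0.4836, -0.2082, 0.3577]
orientation: [-2.026, -2.397, 0.002]
force: [-0.1, 0.3, 0.2]
opening: 0.0932
gripper_force: 0.0
```

```bash
python3 - <<'E'
from h import *
np.set_printoptions(precision=4,suppress=True)
c,p,d=look("wrist");cv2.imwrite("pics/w1.png",p);np.save("pics/w1.npy",d)
np.savez("pics/w1c.npz",**c)
print(c["position"])
for nm,lo,hi,z in(("y",(22,120,90),(35,255,255),.058),("g",(50,120,40),(80,255,255),.004)):
    for a,ct,l in blobs(hsv(p,lo,hi),60): 
        b=cv2.minAreaRect(np.argwhere(l)[:,::-1].astype(np.float32));w=cast(c,cv2.boxPoints(b),z)
        print(nm,a,ct,w.mean(0),w[:,:2].tolist())
print(tool_delta([.483,-.207,.36],np.radians(9.7)),read_state()["force"])
E
```

```text
[ 0.4691 -0.1253  0.3381]
y 1067 [282.8772 200.4677] [ 0.4858 -0.2052  0.058 ] [[0.4863798692604091, -0.23909462293412903], [0.47529726911175774, -0.17302798062650326], [0.48490326864817906, -0.1713993732821991], [0.4966629770189503, -0.2373474872679907]]
g 3028 [205.6136  44.0687] [ 0.4046 -0.0971  0.004 ] [[0.34827306003089065, -0.10277168411912645], [0.42179833577674225, -0.046150634836540555], [0.4615006897512275, -0.089342587463502], [0.3866448088215949, -0.15027318005519932]]
g 12096 [384.0076 121.1754] [ 0.5419 -0.1629  0.004 ] [[0.4814833843621944, -0.27779410926196424], [0.4543477997590091, -0.06876952106520187], [0.5888183230949223, -0.048858804214010565], [0.6428132721030116, -0.256358601601518]]
g 2322 [353.4139 318.4776] [ 0.5558 -0.3176  0.004 ] [[0.4983737679872162, -0.36316906898365453], [0.48750303155691205, -0.2913836606015848], [0.6092599184827525, -0.2724075809631673], [0.6278673097821852, -0.34336724384380846]]
g 768 [211.224  325.5651] [ 0.4468 -0.3548  0.004 ] [[0.4007371562933351, -0.346488533604683], [0.4891139687990864, -0.33105379084439307], [0.49411980409581513, -0.36291848260369325], [0.4033446686017779, -0.37891689934686734]]
(array([-0.0003, -0.0006, -0.0017]), np.float64(2.9985958625911024e-05)) [-0.4251  0.4435 -0.1408]
```

View pics/w1.png

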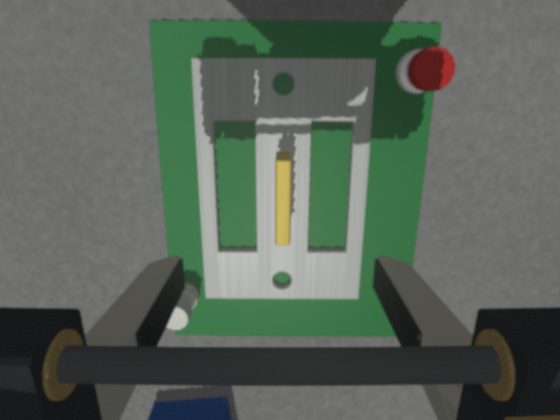

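The wrist view shows the yellow grip centred at (283,200), running vertically in line with the fingers. The holes are at (284,84) and (282,281). The jar (430,70) and vial (180,310) are clear of the fingers' path.

{"method": "carry_out", "body": {
  "targets": [
    {"hand": 100, "x": 0.001, "y": 0.002, "z": 0.04, "ax": 0, "ay": 0, "az": 0},
    {"hand": 100, "x": 0.001, "y": 0.002, "z": 0.09, "ax": 0, "ay": 0, "az": 0},
    {"hand": 100, "x": 0.001, "y": 0.002, "z": 0.125, "ax": 0, "ay": 0, "az": 0},
    {"hand": 100, "x": 0.001, "y": 0.002, "z": 0.149, "ax": 0, "ay": 0, "az": 0},
    {"hand": 100, "x": 0.001, "y": 0.002, "z": 0.149, "ax": 0, "ay": 0, "az": 0},
    {"hand": 50, "x": 0.001, "y": 0.002, "z": 0.149, "ax": 0, "ay": 0, "az": 0},
    {"hand": 30, "x": 0.001, "y": 0.002, "z": 0.149, "ax": 0, "ay": 0, "az": 0},
    {"hand": 0, "x": 0.001, "y": 0.002, "z": 0.149, "ax": 0, "ay": 0, "az": 0}
  ],
  "newtons": 45
}}

```text
t: 3.02
tool_pos: [0.4861, -0.204, 0.212]
orientation: [2.021, 2.403, 0.001]
force: [0.5, 0.3, 0.5]
opening: 0.0675
gripper_force: 0.0
```

{"method": "carry_out", "body": {
  "targets": [
    {"hand": 0, "x": 0, "y": 0, "z": 0, "ax": 0, "ay": 0, "az": 0},
    {"hand": 0, "x": 0, "y": 0, "z": 0, "ax": 0, "ay": 0, "az": 0},
    {"hand": 0, "x": 0, "y": 0, "z": 0, "ax": 0, "ay": 0, "az": 0},
    {"hand": 0, "x": 0, "y": 0, "z": 0, "ax": 0, "ay": 0, "az": 0},
    {"hand": 0, "x": 0, "y": 0, "z": 0, "ax": 0, "ay": 0, "az": 0}
  ]
}}

```text
t: 3.65
tool_pos: [0.4856, -0.2039, 0.2107]
orientation: [-2.022, -2.404, 0.0]
force: [0.2, -0.1, 0.1]
opening: 0.0178
gripper_force: 0.0
```

{"method": "carry_out", "body": {
  "targets": [
    {"hand": 0, "x": 0, "y": 0, "z": 0, "ax": 0, "ay": 0, "az": 0},
    {"hand": 0, "x": 0, "y": 0, "z": 0, "ax": 0, "ay": 0, "az": 0},
    {"hand": 0, "x": 0, "y": 0, "z": 0, "ax": 0, "ay": 0, "az": 0},
    {"hand": 0, "x": 0, "y": 0, "z": 0, "ax": 0, "ay": 0, "az": 0}
  ]
}}

```text
t: 4.15
tool_pos: [0.4856, -0.2039, 0.2107]
orientation: [-2.022, -2.404, 0.0]
force: [0.6, 0.3, 1.2]
opening: 0.0118
gripper_force: 45.0
```

{"method": "carry_out", "body": {
  "targets": [
    {"hand": 0, "x": 0, "y": 0, "z": -0.01, "ax": 0, "ay": 0, "az": 0},
    {"hand": 0, "x": 0, "y": 0, "z": -0.03, "ax": 0, "ay": 0, "az": 0},
    {"hand": 0, "x": 0, "y": 0, "z": -0.06, "ax": 0, "ay": 0, "az": 0},
    {"hand": 0, "x": 0, "y": 0, "z": -0.1, "ax": 0, "ay": 0, "az": 0},
    {"hand": 0, "x": 0, "y": 0, "z": -0.14, "ax": 0, "ay": 0, "az": 0},
    {"hand": 0, "x": 0, "y": 0, "z": -0.17, "ax": 0, "ay": 0, "az": 0},
    {"hand": 0, "x": 0, "y": 0, "z": -0.19, "ax": 0, "ay": 0, "az": 0},
    {"hand": 0, "x": 0, "y": 0, "z": -0.19, "ax": 0, "ay": 0, "az": 0}
  ]
}}

```text
t: 5.15
tool_pos: [0.4859, -0.204, 0.4023]
orientation: [2.021, 2.402, 0.001]
force: [0.4, -0.1, -4.6]
opening: 0.0112
gripper_force: 45.0
```

```bash
python3 - <<'E'
from h import *
np.set_printoptions(precision=4,suppress=True)
s=read_state();c,p,d=look("wrist");cv2.imwrite("pics/w2.png",p);np.save("pics/w2.npy",d);np.savez("pics/w2c.npz",tp=s["tool_pos"],to=s["orientation"],**c)
print(s["opening"],s["gripper_force"],s["force"],s["tool_pos"],c["position"])
print(tool_delta([.5226,.207,.40],np.radians(15.2)))
E
```

```text
0.011233538814240067 44.98843610286713 [ 0.3663 -0.0931 -4.6147] [ 0.4859 -0.204   0.4023] [ 0.4711 -0.1212  0.3824]
(array([0.3984, 0.1068, 0.0005]), np.float64(-0.09323882048163967))
```

View pics/w2.png

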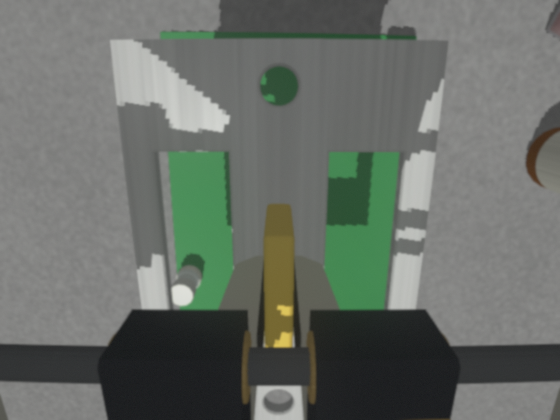

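The frame hangs in the fingers. Hole a is at about (279,86) and hole b at about (277,398). Next I'll measure the holes in the tool frame and check the plate's tilt.

```bash
cat >> h.py <<'E'
def depth_pts(c,uv,d):
    uv=np.asarray(uv);dd=d[uv[:,1],uv[:,0]];ok=dd>0;q=cast(c,uv[ok],c["position"][2]-1)
    v=q-c["position"];f=R.from_rotvec(c["rotation"]).apply([0,0,-1.]);return c["position"]+v*(dd[ok]/(v@f))[:,None]
def plane(P):
    A=np.c_[P[:,:2],np.ones(len(P))];s=np.linalg.lstsq(A,P[:,2],rcond=None)[0]
    ok=abs(A@s-P[:,2])<.004;return np.linalg.lstsq(A[ok],P[ok,2],rcond=None)[0],ok.mean()
def circ(p,c,box,z,thr):
    x0,y0,x1,y1=box;g=p[y0:y1,x0:x1];m=thr(g).astype(np.uint8)*255
    a,ct,l=max(blobs(m),key=lambda b:b[0]);e=cv2.fitEllipse(cv2.convexHull(np.argwhere(l)[:,::-1].astype(np.float32)+[x0,y0]).astype(np.float32))
    return a,e,cast(c,[e[0]],z)[0]
E
python3 - <<'E'
from h import *
np.set_printoptions(precision=4,suppress=True)
f=np.load("pics/w2c.npz");c={k:f[k] for k in f};c={k:(v.item() if v.ndim==0 else v) for k,v in c.items()}
p=cv2.imread("pics/w2.png");d=np.load("pics/w2.npy");r=R.from_rotvec(c["to"])
uv=[(u,v) for u in list(range(190,250,4))+list(range(310,370,4)) for v in range(50,148,4)]+[(u,v) for u in (145,410) for v in range(160,300,4)]
P=depth_pts(c,uv,d);s,k=plane(P);print("plane",s,k,"z at tcp",s@[c["tp"][0],c["tp"][1],1],c["tp"][2])
nz=s@[c["tp"][0],c["tp"][1],1]
sat=lambda g:cv2.cvtColor(g,cv2.COLOR_BGR2HSV)[...,1]>60
print(p[86,279],p[86,240],p[398,277],p[398,262])
h=[]
for z in(c["tp"][2]-.1987,):
    a,e,w=circ(p,c,(255,60,305,112),z,sat);print("a",a,e,r.inv().apply(w-c["tp"]),cast(c,[[e[0][0]-e[1][0]/2,e[0][1]],[e[0][0]+e[1][0]/2,e[0][1]]],z)[:,0])
    a,e,w=circ(p,c,(257,390,300,416),z,lambda g:g.max(2)<130);print("b",a,e,r.inv().apply(w-c["tp"]))
# plate edge lines left/right : top-edge corners
for v in (60,120,200,280):
    pass
cv2.imwrite("pics/w2z.png",cv2.resize(p[380:420,240:320],None,fx=6,fy=6))
E
```

```text
plane [0.0022 0.0003 0.2027] 1.0 z at tcp 0.20373500600308836 0.4022629660172051
[57 80 50] [107 109 107] [129 130 129] [168 172 170]Traceback (most recent call last):
  File "<stdin>", line 12, in <module>
  File "h.py", line 30, in circ
    a,ct,l=max(blobs(m),key=lambda b:b[0]);e=cv2.fitEllipse(cv2.convexHull(np.argwhere(l)[:,::-1].astype(np.float32)+[x0,y0]).astype(np.float32))
                                                            ~~~~~~~~~~~~~~^^^^^^^^^^^^^^^^^^^^^^^^^^^^^^^^^^^^^^^^^^^^^^^^^^^
cv2.error: OpenCV(4.12.0) /io/opencv/modules/imgproc/src/convhull.cpp:143: error: (-215:Assertion failed) total >= 0 && (depth == CV_32F || depth == CV_32S) in function 'convexHull'
```

```bash
sed -i 's/e=cv2.fitEllipse(.*/e=cv2.fitEllipse(cv2.convexHull((np.argwhere(l)[:,::-1]+[x0,y0]).astype(np.float32)))/' h.py
python3 - <<'E'
from h import *
np.set_printoptions(precision=4,suppress=True)
f=np.load("pics/w2c.npz");c={k:(f[k].item() if f[k].ndim==0 else f[k]) for k in f}
p=cv2.imread("pics/w2.png");r=R.from_rotvec(c["to"]);z=c["tp"][2]-.1987
a,e,w=circ(p,c,(255,60,305,112),z,lambda g:cv2.cvtColor(g,cv2.COLOR_BGR2HSV)[...,1]>45);print("a",a,e,r.inv().apply(w-c["tp"]),cast(c,[[e[0][0]-e[1][0]/2,e[0][1]],[e[0][0]+e[1][0]/2,e[0][1]]],z)[:,0])
a,e,w=circ(p,c,(257,385,300,416),z,lambda g:g.max(2)<150);print("b",a,e,r.inv().apply(w-c["tp"]))
E
```

```text
a 1170 ((278.5071716308594, 85.57268524169922), (37.74638748168945, 39.08839416503906), 8.636214256286621) [ 0.0872 -0.0004  0.1986] [0.4626 0.4795]
b 589 ((277.8207092285156, 401.535888671875), (23.798784255981445, 30.938501358032227), 87.77571105957031) [-0.0929 -0.0008  0.1989]
```

{"method": "carry_out", "body": {
  "targets": [
    {"hand": 0, "x": 0.02, "y": 0.0053, "z": 0, "ax": 0, "ay": 0, "az": -0.005},
    {"hand": 0, "x": 0.06, "y": 0.016, "z": 0, "ax": 0, "ay": 0, "az": -0.014},
    {"hand": 0, "x": 0.11, "y": 0.0294, "z": 0, "ax": 0, "ay": 0, "az": -0.026},
    {"hand": 0, "x": 0.16, "y": 0.0427, "z": 0, "ax": 0, "ay": 0, "az": -0.037},
    {"hand": 0, "x": 0.21, "y": 0.056, "z": 0, "ax": 0, "ay": 0, "az": -0.049},
    {"hand": 0, "x": 0.26, "y": 0.0694, "z": 0, "ax": 0, "ay": 0, "az": -0.06},
    {"hand": 0, "x": 0.3, "y": 0.08, "z": 0, "ax": 0, "ay": 0, "az": -0.07},
    {"hand": 0, "x": 0.33, "y": 0.088, "z": 0, "ax": 0, "ay": 0, "az": -0.077}
  ]
}}

```text
t: 6.2
tool_pos: [0.5148, 0.1391, 0.3988]
orientation: [-1.924, -2.48, 0.003]
force: [0.6, -1.2, -4.0]
opening: 0.0114
gripper_force: 45.0
```

{"method": "carry_out", "body": {
  "targets": [
    {"hand": 0, "x": 0.03, "y": 0.008, "z": 0, "ax": 0, "ay": 0, "az": -0.007},
    {"hand": 0, "x": 0.055, "y": 0.0148, "z": 0, "ax": 0, "ay": 0, "az": -0.013},
    {"hand": 0, "x": 0.071, "y": 0.019, "z": 0, "ax": 0, "ay": 0, "az": -0.016},
    {"hand": 0, "x": 0.071, "y": 0.019, "z": 0, "ax": 0, "ay": 0, "az": -0.016},
    {"hand": 0, "x": 0.071, "y": 0.019, "z": 0, "ax": 0, "ay": 0, "az": -0.016}
  ]
}}

```text
t: 6.82
tool_pos: [0.5166, 0.2094, 0.4002]
orientation: [-1.909, -2.495, 0.002]
force: [0.4, -0.1, -3.6]
opening: 0.0116
gripper_force: 45.0
```

```bash
python3 - <<'E'
from h import *
np.set_printoptions(precision=4,suppress=True)
s=read_state();print(s["force"],s["wrist_torque"],s["tool_pos"],s["gripper_force"],tool_delta([.5224,.2099,.36],np.radians(15.2)))
E
```

```text
[ 0.4094 -0.1153 -3.5792] [-0.0953  0.0634 -0.0292] [0.5166 0.2094 0.4002] 44.98843967914581 (array([-0.001 ,  0.0058,  0.0402]), np.float64(-0.0004610108261613455))
```

{"method": "carry_out", "body": {
  "targets": [
    {"hand": 0, "x": -0.001, "y": 0.0058, "z": 0.01, "ax": 0, "ay": 0, "az": 0},
    {"hand": 0, "x": -0.001, "y": 0.0058, "z": 0.025, "ax": 0, "ay": 0, "az": 0},
    {"hand": 0, "x": -0.001, "y": 0.0058, "z": 0.038, "ax": 0, "ay": 0, "az": 0},
    {"hand": 0, "x": -0.001, "y": 0.0058, "z": 0.048, "ax": 0, "ay": 0, "az": 0},
    {"hand": 0, "x": -0.001, "y": 0.0058, "z": 0.053, "ax": 0, "ay": 0, "az": 0},
    {"hand": 0, "x": -0.001, "y": 0.0058, "z": 0.053, "ax": 0, "ay": 0, "az": 0},
    {"hand": 0, "x": -0.001, "y": 0.0058, "z": 0.053, "ax": 0, "ay": 0, "az": 0}
  ]
}}

```text
t: 7.7
tool_pos: [0.5228, 0.2104, 0.3484]
orientation: [1.908, 2.495, 0.001]
force: [-0.3, 0.2, -3.3]
opening: 0.0118
gripper_force: 45.0
```

```bash
python3 - <<'E'
from h import *
np.set_printoptions(precision=4,suppress=True)
s=read_state();c,p,d=look("wrist");cv2.imwrite("pics/w3.png",p);np.savez("pics/w3c.npz",tp=s["tool_pos"],to=s["orientation"],**c)
a=cv2.resize(p[50:120,240:320],(400,350),interpolation=cv2.INTER_CUBIC);b=cv2.resize(p[370:420,240:320],(400,250),interpolation=cv2.INTER_CUBIC)
cv2.imwrite("pics/w3z.png",np.vstack([a,b]))
print(s["force"],s["tool_pos"],tool_delta([.5224,.2099,.347],np.radians(15.2)))
E
```

```text
[-0.2854  0.2432 -3.2722] [0.5228 0.2104 0.3484] (array([-0.0004, -0.0006,  0.0015]), np.float64(-0.00021369994641240453))
```

View pics/w3z.png

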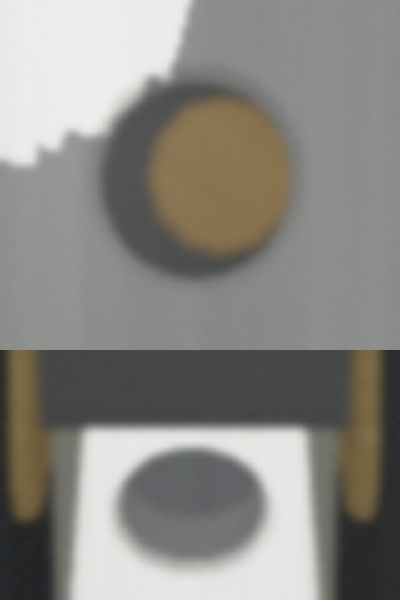

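Through hole a the brass pin tip shows at about px (284.4,85.4), with the hole centre at about (279.5,85.7), so the pin is off towards tool +y. Hole b looks past its pin, so nothing shows there.

```bash
cat > m.py <<'E'
from h import *
import sys
np.set_printoptions(precision=4,suppress=True)
def meas(p,c,tp,to):
    r=R.from_rotvec(to);T=lambda w:r.inv().apply(w-tp)
    hs=cv2.cvtColor(p,cv2.COLOR_BGR2HSV);box=(250,55,310,115)
    hh=lambda g:(cv2.cvtColor(g,cv2.COLOR_BGR2HSV)[...,1]>80)
    a,e,w=circ(p,c,box,.130,hh);print("pin",a,e,T(w),w)
    return T(w)
if __name__=="__main__":
    f=np.load("pics/w3c.npz");c={k:(f[k].item() if f[k].ndim==0 else f[k]) for k in f};p=cv2.imread("pics/w3.png")
    w=meas(p,c,c["tp"],c["to"]);print("hole by eye",R.from_rotvec(c["to"]).inv().apply(cast(c,[[279.5,85.7]],c["tp"][2]-.1987)[0]-c["tp"]))
    print("need tool shift x,y",w[:2]-[.0872,-.0004])
    s=R.from_rotvec(c["to"]).inv().apply(np.array([[.5462,.1203,.13],[.4991,.2937,.13]])-c["tp"]);print("top pins in tool",s)
E
python3 m.py
```

```text
pin 649 ((283.59503173828125, 84.8151626586914), (27.092851638793945, 30.38960838317871), 174.32736206054688) [0.088  0.0021 0.2184] [0.502 0.296 0.13 ]
hole by eye [0.0873 0.     0.1987]
need tool shift x,y [0.0008 0.0025]
top pins in tool [[-0.0931 -0.0013  0.2184]
 [ 0.0865 -0.0013  0.2184]]
```

{"method": "carry_out", "body": {
  "targets": [
    {"hand": 0, "x": 0.0008, "y": 0.0025, "z": 0.001, "ax": 0, "ay": 0, "az": 0},
    {"hand": 0, "x": 0.0008, "y": 0.0025, "z": 0.004, "ax": 0, "ay": 0, "az": 0},
    {"hand": 0, "x": 0.0008, "y": 0.0025, "z": 0.006, "ax": 0, "ay": 0, "az": 0},
    {"hand": 0, "x": 0.0008, "y": 0.0025, "z": 0.0075, "ax": 0, "ay": 0, "az": 0},
    {"hand": 0, "x": 0.0008, "y": 0.0025, "z": 0.0085, "ax": 0, "ay": 0, "az": 0},
    {"hand": 0, "x": 0.0008, "y": 0.0025, "z": 0.0085, "ax": 0, "ay": 0, "az": 0},
    {"hand": 0, "x": 0.0008, "y": 0.0025, "z": 0.0085, "ax": 0, "ay": 0, "az": 0}
  ]
}}

```text
t: 8.62
tool_pos: [0.5248, 0.2118, 0.3394]
orientation: [1.908, 2.495, 0.0]
force: [0.1, 0.2, -4.5]
opening: 0.0119
gripper_force: 45.0
```

```bash
python3 - <<'E'
from m import *
s=read_state();c,p,d=look("wrist")
cv2.imwrite("pics/w4.png",p);np.savez("pics/w4c.npz",tp=s["tool_pos"],to=s["orientation"],**c)
w=meas(p,c,s["tool_pos"],s["orientation"]);print(w[:2]-[.0872,-.0004],s["force"],s["wrist_torque"],s["tool_pos"],s["tool_pos"][2]-.2067)
E
```

```text
pin 752 ((280.3498840332031, 85.87565612792969), (29.747297286987305, 31.80706214904785), 4.200374126434326) [0.0873 0.0005 0.2094] [0.5024 0.2962 0.13  ]
[0.0001 0.0009] [ 0.1046  0.2336 -4.545 ] [-0.0249  0.0384 -0.0238] [0.5248 0.2118 0.3394] 0.13266151169816076
```

{"method": "carry_out", "body": {
  "targets": [
    {"hand": 0, "x": 0, "y": 0.0008, "z": 0.001, "ax": 0, "ay": 0, "az": 0},
    {"hand": 0, "x": 0, "y": 0.0008, "z": 0.002, "ax": 0, "ay": 0, "az": 0},
    {"hand": 0, "x": 0, "y": 0.0008, "z": 0.003, "ax": 0, "ay": 0, "az": 0},
    {"hand": 0, "x": 0, "y": 0.0008, "z": 0.0035, "ax": 0, "ay": 0, "az": 0},
    {"hand": 0, "x": 0, "y": 0.0008, "z": 0.004, "ax": 0, "ay": 0, "az": 0},
    {"hand": 0, "x": 0, "y": 0.0008, "z": 0.004, "ax": 0, "ay": 0, "az": 0}
  ]
}}

```text
t: 9.43
tool_pos: [0.5256, 0.212, 0.3352]
orientation: [-1.908, -2.495, 0.0]
force: [0.1, -1.0, -3.4]
opening: 0.0113
gripper_force: 45.0
```

```bash
python3 - <<'E'
from m import *
s=read_state();print(s["force"],s["wrist_torque"],s["tool_pos"],s["tool_pos"][2]-.2067)
E
```

```text
[ 0.0811 -1.0218 -3.379 ] [ 0.0157  0.0391 -0.046 ] [0.5256 0.212  0.3352] 0.12849729850328617
```

{"method": "carry_out", "body": {
  "targets": [
    {"hand": 0, "x": 0, "y": 0, "z": 0.0005, "ax": 0, "ay": 0, "az": 0},
    {"hand": 0, "x": 0, "y": 0, "z": 0.001, "ax": 0, "ay": 0, "az": 0},
    {"hand": 0, "x": 0, "y": 0, "z": 0.0015, "ax": 0, "ay": 0, "az": 0},
    {"hand": 0, "x": 0, "y": 0, "z": 0.0015, "ax": 0, "ay": 0, "az": 0}
  ]
}}

```text
t: 9.93
tool_pos: [0.5256, 0.212, 0.3337]
orientation: [-1.908, -2.495, 0.0]
force: [0.8, -0.4, -4.5]
opening: 0.0117
gripper_force: 45.0
```

```bash
python3 - <<'E'
from m import *
s=read_state();print(s["force"],s["wrist_torque"],s["tool_pos"],s["tool_pos"][2]-.2067)
E
```

```text
[ 0.8357 -0.4226 -4.5392] [-0.0745  0.0669  0.0208] [0.5256 0.212  0.3337] 0.12695248666227543
```

{"method": "carry_out", "body": {
  "targets": [
    {"hand": 0, "x": 0, "y": 0, "z": 0.0005, "ax": 0, "ay": 0, "az": 0},
    {"hand": 0, "x": 0, "y": 0, "z": 0.001, "ax": 0, "ay": 0, "az": 0},
    {"hand": 0, "x": 0, "y": 0, "z": 0.0015, "ax": 0, "ay": 0, "az": 0},
    {"hand": 0, "x": 0, "y": 0, "z": 0.002, "ax": 0, "ay": 0, "az": 0},
    {"hand": 0, "x": 0, "y": 0, "z": 0.002, "ax": 0, "ay": 0, "az": 0}
  ]
}}

```text
t: 10.55
tool_pos: [0.5256, 0.212, 0.3317]
orientation: [-1.908, -2.495, 0.0]
force: [0.5, 0.1, -3.2]
opening: 0.0118
gripper_force: 45.0
```

```bash
python3 - <<'E'
from m import *
s=read_state();c,p,d=look("wrist");w=meas(p,c,s["tool_pos"],s["orientation"]);print(w[:2]-[.0872,-.0004],s["force"],s["wrist_torque"],s["tool_pos"],s["tool_pos"][2]-.2067)
E
```

```text
pin 814 ((278.9354248046875, 85.56641387939453), (31.409423828125, 32.82231140136719), 177.20228576660156) [ 0.0873 -0.0002  0.2017] [0.5025 0.2962 0.13  ]
[0.0001 0.0002] [ 0.5058  0.0651 -3.1675] [-0.0421  0.0501 -0.012 ] [0.5256 0.212  0.3317] 0.12496918758014924
```

{"method": "carry_out", "body": {
  "targets": [
    {"hand": 0, "x": 0, "y": 0, "z": 0.0005, "ax": 0, "ay": 0, "az": 0},
    {"hand": 0, "x": 0, "y": 0, "z": 0.001, "ax": 0, "ay": 0, "az": 0},
    {"hand": 0, "x": 0, "y": 0, "z": 0.0015, "ax": 0, "ay": 0, "az": 0},
    {"hand": 0, "x": 0, "y": 0, "z": 0.002, "ax": 0, "ay": 0, "az": 0},
    {"hand": 0, "x": 0, "y": 0, "z": 0.0025, "ax": 0, "ay": 0, "az": 0},
    {"hand": 0, "x": 0, "y": 0, "z": 0.0025, "ax": 0, "ay": 0, "az": 0}
  ]
}}

```text
t: 11.35
tool_pos: [0.5256, 0.212, 0.3292]
orientation: [-1.908, -2.495, 0.0]
force: [0.7, -0.5, -3.6]
opening: 0.0117
gripper_force: 45.0
```

```bash
python3 - <<'E'
from m import *
s=read_state();print(s["force"],s["wrist_torque"],s["tool_pos"],s["tool_pos"][2]-.2067)
E
```

```text
[ 0.7114 -0.5395 -3.5777] [-0.0355  0.0609 -0.0269] [0.5256 0.212  0.3292] 0.12246731722451121
```

{"method": "carry_out", "body": {
  "targets": [
    {"hand": 0, "x": 0, "y": 0, "z": 0.0008, "ax": 0, "ay": 0, "az": 0},
    {"hand": 0, "x": 0, "y": 0, "z": 0.0016, "ax": 0, "ay": 0, "az": 0},
    {"hand": 0, "x": 0, "y": 0, "z": 0.0024, "ax": 0, "ay": 0, "az": 0},
    {"hand": 0, "x": 0, "y": 0, "z": 0.0032, "ax": 0, "ay": 0, "az": 0},
    {"hand": 0, "x": 0, "y": 0, "z": 0.004, "ax": 0, "ay": 0, "az": 0},
    {"hand": 0, "x": 0, "y": 0, "z": 0.004, "ax": 0, "ay": 0, "az": 0}
  ]
}}

```text
t: 12.1
tool_pos: [0.5256, 0.212, 0.3251]
orientation: [-1.908, -2.495, 0.0]
force: [-0.7, 0.3, -4.7]
opening: 0.0118
gripper_force: 45.0
```

{"method": "carry_out", "body": {
  "targets": [
    {"hand": 0, "x": 0, "y": 0, "z": 0.0008, "ax": 0, "ay": 0, "az": 0},
    {"hand": 0, "x": 0, "y": 0, "z": 0.0016, "ax": 0, "ay": 0, "az": 0},
    {"hand": 0, "x": 0, "y": 0, "z": 0.0024, "ax": 0, "ay": 0, "az": 0},
    {"hand": 0, "x": 0, "y": 0, "z": 0.0032, "ax": 0, "ay": 0, "az": 0},
    {"hand": 0, "x": 0, "y": 0, "z": 0.0032, "ax": 0, "ay": 0, "az": 0}
  ]
}}

```text
t: 12.72
tool_pos: [0.5255, 0.212, 0.3219]
orientation: [-1.908, -2.495, 0.0]
force: [0.1, -0.0, -4.1]
opening: 0.0114
gripper_force: 45.0
```

```bash
python3 - <<'E'
from m import *
s=read_state();print(s["force"],s["wrist_torque"],s["tool_pos"],s["tool_pos"][2]-.2067)
E
```

```text
[ 0.0599 -0.0479 -4.0675] [-0.0151  0.0554 -0.0339] [0.5255 0.212  0.3219] 0.11521692896646896
```

{"method": "carry_out", "body": {
  "targets": [
    {"hand": 0, "x": 0, "y": 0, "z": 0.0006, "ax": 0, "ay": 0, "az": 0},
    {"hand": 0, "x": 0, "y": 0, "z": 0.0012, "ax": 0, "ay": 0, "az": 0},
    {"hand": 0, "x": 0, "y": 0, "z": 0.0018, "ax": 0, "ay": 0, "az": 0},
    {"hand": 0, "x": 0, "y": 0, "z": 0.0024, "ax": 0, "ay": 0, "az": 0},
    {"hand": 0, "x": 0, "y": 0, "z": 0.003, "ax": 0, "ay": 0, "az": 0},
    {"hand": 0, "x": 0, "y": 0, "z": 0.0036, "ax": 0, "ay": 0, "az": 0},
    {"hand": 0, "x": 0, "y": 0, "z": 0.0036, "ax": 0, "ay": 0, "az": 0}
  ]
}}

```text
t: 13.6
tool_pos: [0.5256, 0.212, 0.3183]
orientation: [-1.908, -2.495, 0.0]
force: [-0.9, 0.2, -4.0]
opening: 0.0114
gripper_force: 45.0
```

{"method": "carry_out", "body": {
  "targets": [
    {"hand": 0, "x": 0, "y": 0, "z": 0.0004, "ax": 0, "ay": 0, "az": 0},
    {"hand": 0, "x": 0, "y": 0, "z": 0.0008, "ax": 0, "ay": 0, "az": 0},
    {"hand": 0, "x": 0, "y": 0, "z": 0.0012, "ax": 0, "ay": 0, "az": 0},
    {"hand": 0, "x": 0, "y": 0, "z": 0.0012, "ax": 0, "ay": 0, "az": 0},
    {"hand": 0, "x": 0, "y": 0, "z": 0.0012, "ax": 0, "ay": 0, "az": 0}
  ]
}}

```text
t: 14.22
tool_pos: [0.5256, 0.212, 0.3172]
orientation: [-1.908, -2.495, 0.0]
force: [-0.1, -1.0, -3.4]
opening: 0.0119
gripper_force: 45.0
```

```bash
python3 - <<'E'
from m import *
s=read_state();print(s["force"],s["wrist_torque"],s["tool_pos"],s["tool_pos"][2]-.2067)
E
```

```text
[-0.0671 -0.9531 -3.4423] [-0.0739  0.0108 -0.0235] [0.5256 0.212  0.3172] 0.11050614793526847
```

{"method": "carry_out", "body": {
  "targets": [
    {"hand": 0, "x": 0, "y": 0, "z": 0.0004, "ax": 0, "ay": 0, "az": 0},
    {"hand": 0, "x": 0, "y": 0, "z": 0.0008, "ax": 0, "ay": 0, "az": 0},
    {"hand": 0, "x": 0, "y": 0, "z": 0.0008, "ax": 0, "ay": 0, "az": 0},
    {"hand": 0, "x": 0, "y": 0, "z": 0.0008, "ax": 0, "ay": 0, "az": 0}
  ]
}}

```text
t: 14.72
tool_pos: [0.5256, 0.212, 0.3167]
orientation: [1.908, 2.495, 0.0]
force: [-1.2, -1.5, -1.3]
opening: 0.0116
gripper_force: 45.0
```

{"method": "carry_out", "body": {
  "targets": [
    {"hand": 0, "x": 0, "y": 0, "z": 0.0004, "ax": 0, "ay": 0, "az": 0},
    {"hand": 0, "x": 0, "y": 0, "z": 0.0004, "ax": 0, "ay": 0, "az": 0},
    {"hand": 0, "x": 0, "y": 0, "z": 0.0004, "ax": 0, "ay": 0, "az": 0}
  ]
}}

```text
t: 15.1
tool_pos: [0.5256, 0.212, 0.3166]
orientation: [1.908, 2.495, 0.0]
force: [-4.5, -2.1, 5.7]
opening: 0.0117
gripper_force: 45.0
```

{"method": "carry_out", "body": {
  "targets": [
    {"hand": 0, "x": 0, "y": 0, "z": 0, "ax": 0, "ay": 0, "az": 0},
    {"hand": 40, "x": 0, "y": 0, "z": 0, "ax": 0, "ay": 0, "az": 0},
    {"hand": 40, "x": 0, "y": 0, "z": 0, "ax": 0, "ay": 0, "az": 0},
    {"hand": 40, "x": 0, "y": 0, "z": 0, "ax": 0, "ay": 0, "az": 0},
    {"hand": 40, "x": 0, "y": 0, "z": 0, "ax": 0, "ay": 0, "az": 0},
    {"hand": 40, "x": 0, "y": 0, "z": 0, "ax": 0, "ay": 0, "az": 0}
  ]
}}

```text
t: 15.85
tool_pos: [0.5256, 0.212, 0.316]
orientation: [1.909, 2.495, 0.0]
force: [0.3, -0.4, 1.2]
opening: 0.0373
gripper_force: 0.0
```

{"method": "carry_out", "body": {
  "targets": [
    {"hand": 40, "x": 0, "y": 0, "z": -0.01, "ax": 0, "ay": 0, "az": 0},
    {"hand": 40, "x": 0, "y": 0, "z": -0.04, "ax": 0, "ay": 0, "az": 0},
    {"hand": 40, "x": 0, "y": 0, "z": -0.08, "ax": 0, "ay": 0, "az": 0},
    {"hand": 40, "x": 0, "y": 0, "z": -0.12, "ax": 0, "ay": 0, "az": 0},
    {"hand": 40, "x": 0, "y": 0, "z": -0.12, "ax": 0, "ay": 0, "az": 0},
    {"hand": 40, "x": 0, "y": 0, "z": -0.12, "ax": 0, "ay": 0, "az": 0}
  ]
}}

```text
t: 16.6
tool_pos: [0.5255, 0.212, 0.4361]
orientation: [1.908, 2.495, 0.0]
force: [-0.2, 0.0, -1.1]
opening: 0.0372
gripper_force: 0.0
```

```bash
python3 - <<'E'
from m import *
s=read_state();c,p,d=look("wrist");cv2.imwrite("pics/w5.png",p);np.save("pics/w5.npy",d)
print(s["q"],s["tool_pos"],s["opening"])
for a,ct,l in blobs(hsv(p,(0,140,60),(7,255,255))|hsv(p,(173,140,60),(180,255,255)),30):
    uv=np.argwhere(l)[:,::-1];P=depth_pts(c,uv,d);k=P[:,2]>.15;print("wrist red",a,ct,P.min(0),P.max(0),"knobtop",k.sum(),P[k].mean(0) if k.any() else 0)
c,p,d=look("top");cv2.imwrite("pics/t2.png",p)
for a,ct,l in blobs(hsv(p,(0,140,60),(7,255,255)),8):print("top",a,ct,cast(c,[ct],.1235)[0])
E
```

```text
[ 0.2929  0.0289  1.5383 -0.      1.5742  0.0279] [0.5255 0.212  0.4361] 0.0372095719648982
wrist red 886 [153.7054 139.9413] [0.4084 0.2149 0.125 ] [0.4322 0.2565 0.1295] knobtop 0 0
wrist red 428 [257.0678 409.7103] [ 0.5632 -0.0986  0.0326] [ 0.5925 -0.0719  0.0478] knobtop 0 0
top 2823 [122.9915 118.8257] [0.8729 0.5374 0.1235]
top 61 [301.082 207.623] [ 0.5615 -0.0866  0.1235]
top 87 [200.1494 250.6437] [0.4143 0.2451 0.1235]
```

View pics/w5.png

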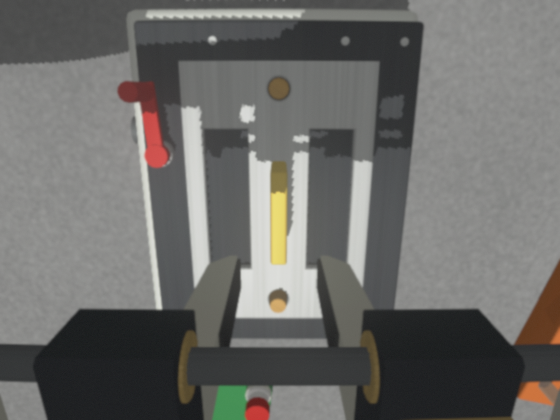

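The frame lies flat with both brass pins showing in its holes, at (279,88) and (278,305). The lever's pivot is at (157,156) and its knob top at (128,92).

```bash
python3 - <<'E'
from m import *
c,p,d=look("wrist")
K=cast(c,[[128,92]],.1615)[0];V=cast(c,[[157,156]],.1285)[0];Vg=np.array([.4234,.2229])
m=hsv(p,(0,140,60),(7,255,255))|hsv(p,(173,140,60),(180,255,255));d0=d[85:99,118:138];print(np.median(d0[d0>0]))
P=depth_pts(c,[(u,v) for u in range(122,134,2) for v in range(86,98,2)],d);print("knob depth pts",np.median(P,0))
for piv in(V[:2],Vg):
    v=K[:2]-piv;h=np.degrees(np.arctan2(v[1],v[0]));print(K,piv,np.linalg.norm(v),h,"lever",np.radians(105.2-h))
    for L in (h,):print(tool_delta([*K[:2],.321],np.radians(h-90)))
E
```

```text
0.24148381
knob depth pts [0.4067 0.2686 0.1613]
[0.4076 0.2682 0.1615] [0.4243 0.2237] 0.047458363070147454 110.55878275590008 lever -0.09352840298955198
(array([ 0.0851, -0.0985,  0.1137]), np.float64(-0.09380744059706192))
[0.4076 0.2682 0.1615] [0.4234 0.2229] 0.04793622788792842 109.25982717900047 lever -0.0708573513355113
(array([ 0.0851, -0.0985,  0.1137]), np.float64(-0.07113638894302143))
```

{"method": "carry_out", "body": {
  "targets": [
    {"hand": 60, "x": 0.035, "y": -0.04, "z": 0, "ax": 0, "ay": 0, "az": -0.04},
    {"hand": 60, "x": 0.07, "y": -0.08, "z": 0, "ax": 0, "ay": 0, "az": -0.08},
    {"hand": 60, "x": 0.085, "y": -0.0985, "z": 0.03, "ax": 0, "ay": 0, "az": -0.08},
    {"hand": 60, "x": 0.085, "y": -0.0985, "z": 0.06, "ax": 0, "ay": 0, "az": -0.08},
    {"hand": 60, "x": 0.085, "y": -0.0985, "z": 0.06, "ax": 0, "ay": 0, "az": -0.08},
    {"hand": 60, "x": 0.085, "y": -0.0985, "z": 0.06, "ax": 0, "ay": 0, "az": -0.08}
  ]
}}

```text
t: 17.5
tool_pos: [0.4086, 0.2682, 0.3766]
orientation: [-1.808, -2.569, 0.0]
force: [-0.3, 0.8, 0.2]
opening: 0.0554
gripper_force: 0.0
```

```bash
python3 - <<'E'
from m import *
print(tool_delta([.4073,.2684,.321],np.radians(19.8)),read_state()["opening"])
E
```

```text
(array([ 0.0007, -0.0011,  0.0556]), np.float64(-0.0009615743640485341)) 0.05538908357907117
```

{"method": "carry_out", "body": {
  "targets": [
    {"hand": 60, "x": 0.0005, "y": -0.001, "z": 0.025, "ax": 0, "ay": 0, "az": 0},
    {"hand": 60, "x": 0.0005, "y": -0.001, "z": 0.045, "ax": 0, "ay": 0, "az": 0},
    {"hand": 60, "x": 0.0005, "y": -0.001, "z": 0.055, "ax": 0, "ay": 0, "az": 0},
    {"hand": 60, "x": 0.0005, "y": -0.001, "z": 0.055, "ax": 0, "ay": 0, "az": 0},
    {"hand": 0, "x": 0.0005, "y": -0.001, "z": 0.055, "ax": 0, "ay": 0, "az": 0},
    {"hand": 0, "x": 0.0005, "y": -0.001, "z": 0.055, "ax": 0, "ay": 0, "az": 0},
    {"hand": 0, "x": 0.0005, "y": -0.001, "z": 0.055, "ax": 0, "ay": 0, "az": 0},
    {"hand": 0, "x": 0.0005, "y": -0.001, "z": 0.055, "ax": 0, "ay": 0, "az": 0}
  ],
  "newtons": 10
}}

```text
t: 18.5
tool_pos: [0.4072, 0.2684, 0.3213]
orientation: [1.807, 2.57, 0.001]
force: [-0.6, 0.5, 0.0]
opening: 0.0202
gripper_force: 0.0
```

{"method": "carry_out", "body": {
  "targets": [
    {"hand": 0, "x": 0, "y": 0, "z": 0, "ax": 0, "ay": 0, "az": 0},
    {"hand": 0, "x": 0, "y": 0, "z": 0, "ax": 0, "ay": 0, "az": 0},
    {"hand": 0, "x": 0, "y": 0, "z": 0, "ax": 0, "ay": 0, "az": 0},
    {"hand": 0, "x": 0, "y": 0, "z": 0, "ax": 0, "ay": 0, "az": 0}
  ]
}}

```text
t: 19.0
tool_pos: [0.4072, 0.2685, 0.3211]
orientation: [1.807, 2.57, 0.001]
force: [0.8, 0.7, 0.0]
opening: 0.0139
gripper_force: 10.0
```

{"method": "carry_out", "body": {
  "targets": [
    {"hand": 0, "x": -0.0002, "y": 0.0048, "z": 0, "ax": 0, "ay": 0, "az": 0.1},
    {"hand": 0, "x": -0.001, "y": 0.0095, "z": 0, "ax": 0, "ay": 0, "az": 0.2},
    {"hand": 0, "x": -0.0021, "y": 0.0142, "z": 0, "ax": 0, "ay": 0, "az": 0.3},
    {"hand": 0, "x": -0.0038, "y": 0.0187, "z": 0, "ax": 0, "ay": 0, "az": 0.4},
    {"hand": 0, "x": -0.0059, "y": 0.023, "z": 0, "ax": 0, "ay": 0, "az": 0.5},
    {"hand": 0, "x": -0.0084, "y": 0.0271, "z": 0, "ax": 0, "ay": 0, "az": 0.6},
    {"hand": 0, "x": -0.0113, "y": 0.0309, "z": 0, "ax": 0, "ay": 0, "az": 0.7},
    {"hand": 0, "x": -0.0146, "y": 0.0344, "z": 0, "ax": 0, "ay": 0, "az": 0.8}
  ]
}}

```text
t: 20.0
tool_pos: [0.4444, 0.2667, 0.3212]
orientation: [-2.667, -1.659, -0.001]
force: [-1.8, 3.3, 1.6]
opening: 0.0137
gripper_force: 10.0
```

```bash
python3 - <<'E'
from m import *
s=read_state();V=np.array([.4237,.2232]);v=s["tool_pos"][:2]-V
print(np.linalg.norm(v),"lever",np.radians(105.2)-np.arctan2(v[1],v[0]),s["force"],s["opening"],s["gripper_force"],s["q"])
E
```

```text
0.04816207548938572 lever 0.7101796514525036 [-1.835   3.2701  1.6341] 0.013724650760077103 9.99837264418602 [ 0.4411 -0.0355  1.814   0.0011  1.3628  0.8988]
```

{"method": "carry_out", "body": {
  "targets": [
    {"hand": 0, "x": -0.0003, "y": 0.0058, "z": 0, "ax": 0, "ay": 0, "az": 0.12},
    {"hand": 0, "x": -0.0014, "y": 0.0114, "z": 0, "ax": 0, "ay": 0, "az": 0.24},
    {"hand": 0, "x": -0.0031, "y": 0.0169, "z": 0, "ax": 0, "ay": 0, "az": 0.36},
    {"hand": 0, "x": -0.0054, "y": 0.0222, "z": 0, "ax": 0, "ay": 0, "az": 0.48},
    {"hand": 0, "x": -0.0084, "y": 0.0271, "z": 0, "ax": 0, "ay": 0, "az": 0.6},
    {"hand": 0, "x": -0.0119, "y": 0.0317, "z": 0, "ax": 0, "ay": 0, "az": 0.72},
    {"hand": 0, "x": -0.0163, "y": 0.0361, "z": 0, "ax": 0, "ay": 0, "az": 0.85},
    {"hand": 0, "x": -0.0163, "y": 0.0361, "z": 0, "ax": 0, "ay": 0, "az": 0.85}
  ]
}}

```text
t: 21.0
tool_pos: [0.4701, 0.2357, 0.3212]
orientation: [-3.114, -0.417, -0.002]
force: [4.0, 1.5, -1.4]
opening: 0.0136
gripper_force: 10.0
```

```bash
python3 - <<'E'
from m import *
s=read_state();V=np.array([.4237,.2232]);v=s["tool_pos"][:2]-V
print(np.linalg.norm(v),"lever",np.radians(105.2)-np.arctan2(v[1],v[0]),s["force"],s["opening"],s["gripper_force"])
E
```

```text
0.04807688312566797 lever 1.573858340834863 [ 4.0313  1.4734 -1.402 ] 0.013597848995012325 10.00069186091423
```

{"method": "carry_out", "body": {
  "targets": [
    {"hand": 0, "x": 0, "y": 0.001, "z": 0, "ax": 0, "ay": 0, "az": 0},
    {"hand": 0, "x": 0, "y": 0.002, "z": 0, "ax": 0, "ay": 0, "az": 0},
    {"hand": 0, "x": 0, "y": 0.002, "z": 0, "ax": 0, "ay": 0, "az": 0},
    {"hand": 40, "x": 0, "y": 0.002, "z": 0, "ax": 0, "ay": 0, "az": 0},
    {"hand": 40, "x": 0, "y": 0.002, "z": 0, "ax": 0, "ay": 0, "az": 0},
    {"hand": 40, "x": 0, "y": 0.002, "z": 0, "ax": 0, "ay": 0, "az": 0},
    {"hand": 40, "x": 0, "y": 0.002, "z": 0, "ax": 0, "ay": 0, "az": 0},
    {"hand": 40, "x": 0, "y": 0.002, "z": 0, "ax": 0, "ay": 0, "az": 0}
  ]
}}

```text
t: 22.0
tool_pos: [0.4702, 0.2338, 0.321]
orientation: [3.114, 0.416, -0.0]
force: [0.8, 0.3, 0.0]
opening: 0.0369
gripper_force: 0.0
```

{"method": "carry_out", "body": {
  "targets": [
    {"hand": 40, "x": 0, "y": 0, "z": -0.02, "ax": 0, "ay": 0, "az": 0},
    {"hand": 40, "x": 0, "y": 0, "z": -0.06, "ax": 0, "ay": 0, "az": 0},
    {"hand": 40, "x": 0, "y": 0, "z": -0.11, "ax": 0, "ay": 0, "az": 0},
    {"hand": 40, "x": 0, "y": 0, "z": -0.12, "ax": 0, "ay": 0, "az": 0},
    {"hand": 40, "x": 0, "y": 0, "z": -0.12, "ax": 0, "ay": 0, "az": 0},
    {"hand": 40, "x": 0, "y": 0, "z": -0.12, "ax": 0, "ay": 0, "az": 0}
  ]
}}

```text
t: 22.75
tool_pos: [0.4699, 0.2337, 0.439]
orientation: [3.113, 0.416, -0.004]
force: [-1.3, -0.4, -0.2]
opening: 0.0375
gripper_force: 0.0
```

```bash
python3 - <<'E'
from m import *
s=read_state();c,p,d=look("side");cv2.imwrite("pics/s2.png",cv2.resize(p[100:350,170:420],None,fx=2,fy=2));print(s["opening"],s["force"],s["tool_pos"])
E
```

```text
0.037481981652405995 [-1.2794 -0.4265 -0.1817] [0.4699 0.2337 0.439 ]
```

View pics/s2.png

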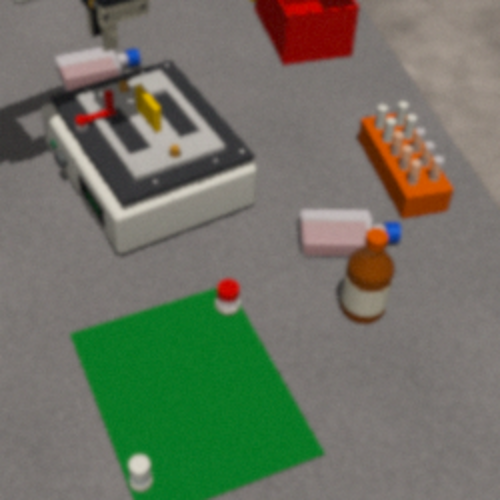

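The frame is seated with a pin showing, and the lever bar (crop about (95,115)) lies over the frame's edge. The jar, vial, flasks and bottle are where they were, so I'm handing in.

```bash
python3 -c "
from plant import robot;print(robot.close_job())"
```

```text
the job is handed in; nothing more can be done
None
```

The frame is seated flat over both pins, the lever is swung over its edge to about 1.6 rad (its stop) and released, and the job was handed in at about 23 s; the final picture shows the bystanders in it undisturbed, but the hand-in gave no verdict.

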